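Balance a sensor boom in the open jaw of a lab stand

ROBOT

A 6-joint arm with a two-finger parallel gripper is mounted at the origin on the work surface. World frame = base frame: x ahead of the robot, y to its left, z up, the work surface at z = 0. Lengths are in mm, angles in rad, forces in N, time in s.
With the tool pointing down it reaches from about 300 to 850 mm from the base axis. Payload 4.2 kg.
Tool frame: the origin (TCP) lies at the very end of the fingers, on their centre line; the grasp point (between the pads) lies 19 mm behind it (manip.grasp_offset is the distance from the TCP to the grasp point, in mm); z points along the fingers, y is the line along which they close (so a half turn about z gives the same grasp; the last joint's range is limited). The gripper opens to 91 mm and grips with 3 to 60 N. Pads are 32 mm wide; open, the fingers measure 118 mm over their backs; the gripper's body (76 mm by 178 mm) begins 60 mm behind the grasp point.
Start: joints at [-1.347, 0.32, 1.565, -0, 1.257, -0.02], TCP at [138.803, -558.012, 213.976] pointing down, gripper open.
Joint ranges: [-3.11, 3.11], [-0.84, 2.01], [0.21, 2.61], [-1.34, 4.49], [0.05, 2.63], [-2.56, 2.56]. Speed limits (rad/s): [2.57, 2.57, 3.14, 3.14, 3.14, 3.14].

INTERFACE

Orientations are given as a unit quaternion [w, x, y, z].
In Python, from station import manip, cams gives the robot as it stands.
- The arm moves only by the tool play_rows, never from a script. Its argument "motion" is a list of rows, each an object of numbers: "tx", "ty", "tz": the shift along the tool's x, y, z in m; "ax", "ay", "az": the turn, a rotation vector about the tool's x, y, z in rad; "claw": the closure, from 0 (fully open) to 1 (shut). A call has exactly 8 rows; each row is the pose to reach, as a shift and turn from the pose commanded when the call began, along the tool's axes at that moment; what a row does not reach only later rows make up. A row lasts 1/10 s, in which the tool goes at most 50 mm and 8.59 degrees, less where a joint would pass 70% of its speed; a pose out of reach is approached as far as the arm can. A call with a gripper value outside its range is refused whole. The fingers move at their own pace and stop on an object; "grip_force" is the grip in N (left out, the last holds). Time passes only in rows, so rows that repeat a pose let the fingers close, or fill a call up. It gives the time, the measured TCP pose, the force, the opening and the grip force at its end, in the units of the state.
- manip.get_obs(): the state, without advancing time (a new reading comes with each control period).
- cams.read_camera(name): name is "side" or "top" or "wrist"; returns a dict with "frame" (480x640x3 uint8, blue, green, red), "fovy" (degrees; the focal length in pixels is half the picture's height over the tangent of half this angle, whatever the lens; pixels are square), "cx", "cy" (the principal point, pixels), "pose" (4x4, takes a point from camera to world coordinates); the wrist camera has in their place "hand_eye" (4x4, takes a point from camera to tool coordinates, whose origin is the TCP and whose axes are the flange's). Camera axes: x right, y up, looking along -z (the intrinsics and any distortion apply to the point x, -y, -z); pixel columns grow to the right and rows downward; lengths in mm; the calibration is good to about 2 mm. A picture is of the moment at which its call begins: read the wrist's pose just before it. There is no depth.
- manip.job_done(): hands the job in; it is judged then, once.
The state is a dict: "time": time; "joints": joint angles; "qd": joint speeds; "effort": joint torques, N m; "position": TCP position; "tcp_rot": TCP orientation; "wrist_force": force on the tool from outside, world axes, zero at the start; "moment": the same for the moment, N m; "gripper_width": finger opening in mm; "grip_force": force on a finger pad.
Only numpy, scipy, OpenCV 4.12 (cv2) and the standard library are available. Lean on these libraries where they do the work, as an engineer would, in place of code of your own. Each camera call takes 0.05 s, during which the arm holds its last target. There are 200 camera calls.

TASK

The sensor boom is to be clamped on the support stand at its balance point, which is not known. Lift the boom out of its rack, lay it gently across the open jaw of the stand, feel which way it is heavy and shift it along until it balances, then let go so that it stays there level, resting in the jaw alone. Neither end may ever drop onto the bench, do not press the boom hard down on the stand, and leave the other things standing where they are.

Things in the scene. Friction and masses are not known exactly. Their poses are not given: they have to be found in the camera images.
- boom: the boom arm, one rigid round part 350 mm long: a steel tube of 12 mm diameter, level in the rack at the start, bare from x -120 to +120 mm, with a thick piece on each end. Origin on the tube's axis, halfway along the bare part; x runs along the tube to the sensor housing. In all 0.30 to 0.50 kg; its balance point may lie anywhere on the axis from x -40 to +40 mm and cannot be seen
- counterweight_mid (a point): middle of the boom's aluminium counterweight, 40 mm in diameter, 40 mm long, coaxial, at boom x -140 mm
- housing_mid (a point): middle of the boom's closed grey sensor housing with black bands, 40 mm in diameter, 70 mm long, coaxial, at boom x +155 mm; what is inside it, and so its weight, is not known
- rack: blue storage rack, fixed: base 220 x 84 x 10 mm, two end plates 8 mm thick at x -98 and +98 mm with 90 degree V notches open to the top, ending 6 mm above the lying tube's axis. Origin under its centre, on the bench. The tube lies along the rack's x in the notches, its axis 85 mm above the bench, boom origin above rack origin give or take 8 mm along x
- stand: support stand, fixed: grey cast base 150 (x) x 105 (y) x 18 mm, upright rod of 12 mm, and on it an open aluminium V jaw; origin under the centre of the base on the bench. The groove of the jaw runs along the stand's x axis. A small black thumb screw sticks out 38 mm to -y from the jaw
- seat (a point): on the axis of a tube lying in the stand's jaw, above the jaw's middle; 150 mm above the bench, right over the stand's origin, axes as the stand's. The jaw is a 90 degree V, 14 mm long along x (7 mm each way from here); its arms end 6 mm above and 14 mm to either side of here. With its balance point within 4 mm of here the boom lies level, near the jaw's ends it leans, beyond them it tips off
- bench: the white bench top, its surface at height 0; fixed
- tube_rack: bystander: small blue rack with capped tubes, 75 x 60 mm, 56 mm high, loose; origin under its centre
- tip_box: bystander: blue box of pipette tips with a clear lid, 87 x 62 mm, 64 mm high, loose; origin under its centre
- reagent_bottle: bystander: amber bottle, 48 mm diameter, 85 mm high, loose; origin under its centre
There are look-alikes about, which are no part of the job. Of the things that look like the rack, take the one that is farthest to the robot's left at the start.

How it is judged (in metres and radians):
On the way, in this order (a step that is already met when the one before it is completed fails the run):
1. the boom is lifted out of the rack (height (world z) of boom above 0.13 m and contact force between boom and rack below 0.1 N and contact force between the fingers and boom above 0.5 N), for 0.1 s.
2. the boom lies in the jaw of the stand while still held (contact force between boom and stand above 0.5 N and contact force between the fingers and boom above 0.5 N and horizontal distance between boom and seat below 0.08 m), for 0.2 s.
3. let go, the boom stays level in the jaw (contact force between the fingers and boom below 0.05 N and contact force between boom and stand above 1.5 N and angle between boom's own x axis and vertical between 1.5 and 1.64 rad), for 0.8 s.
At the end, for the whole second after the job is handed in: The boom rests in the V jaw of the stand alone, released and still, tube seated along the groove (within 6 mm and 5 degrees) and level within 3.4 degrees; the three bystanders stand within 20 mm of where they were (contact force between boom and stand above 1.5 N and angle between boom's own x axis and vertical between 1.51 and 1.63 rad and angle between the x axis of boom and the x axis of stand, either way round below 0.09 rad and y of boom in the frame of seat between -0.006 and 0.006 m and z of boom in the frame of seat between -0.006 and 0.006 m and linear speed of boom below 0.01 m/s and angular speed of boom below 0.05 rad/s and distance of each of tube_rack, tip_box, reagent_bottle from where it was at the start of the episode below 0.02 m); the robot touches nothing.
It fails at once if an end of the boom drops onto the bench (contact force between boom and bench above 0.5 N).
It fails at once if the boom is pressed hard (over 25 N) on the stand (contact force between boom and stand above 25 N).
It fails at once if a bystander is knocked away (distance of any of tube_rack, tip_box, reagent_bottle from where it was at the start of the episode above 0.03 m).
It also fails if it takes over 72 s, if anything falls off the work surface, if the arm or the gripper's body presses on something with over 40 N, if the wrist force passes 120 N, or if a joint passes its speed limit or range.

## Working session

There is one attempt and no reset: what is moved stays moved. The work goes in short steps, Python scripts to look and compute and a tool call to move; the robot and the scene stay as the last step left them, time stands still between calls to the robot, and variables do not carry over. Pictures are saved under pics/ and viewed, at most 10 in all, crops included, and the job is handed in when it is done.

Besides the shell and the picture viewer there is one more tool, called after ">>>" by a JSON object that holds its "fn" and its "kwargs", one argument or row to a line. play_rows: Moves the arm, as the interface text tells. Its arguments: {"type":"object","properties":{"motion":{"type":"array","items":{"type":"object","properties":{"tx":{"type":"number"},"ty":{"type":"number"},"tz":{"type":"number"},"ax":{"type":"number"},"ay":{"type":"number"},"az":{"type":"number"},"claw":{"type":"number"}}}},"grip_force":{"type":"number"}},"required":["motion"]}

```bash
ls; mkdir -p pics
python3 - <<'E'
from station import manip, cams
import cv2
o=manip.get_obs();print(o)
for n in("top","side"):
    c=cams.read_camera(n);cv2.imwrite(f"pics/{n}0.png",c["frame"]);print(n,{k:v for k,v in c.items() if k!="frame"})
c=cams.read_camera("wrist");cv2.imwrite("pics/w0.png",c["frame"]);print({k:v for k,v in c.items() if k!="frame"})
E
```

```text
pics
{'time': 0.0, 'joints': array([-1.34702816e+00,  3.20248535e-01,  1.56568789e+00,  1.07142227e-05,
        1.25738562e+00, -2.00108269e-02]), 'qd': array([-1.07950273e-05,  1.02508084e-04,  3.32408573e-04, -4.02676408e-05,
       -6.36144744e-04,  2.17835501e-04]), 'effort': array([-3.02999601e-03, -4.12468672e+01, -2.31975496e+01,  7.24301208e-02,
        4.56100318e-02, -1.32936766e-04]), 'position': array([ 138.67306374, -557.50004264,  213.14174937]), 'tcp_rot': array([-8.60730747e-04,  9.92580498e-01,  1.21586210e-01, -8.28734753e-05]), 'wrist_force': array([0.05331254, 0.34464179, 0.34441594]), 'moment': array([0.02477891, 0.05063819, 0.02225772]), 'grip_force': 0.0, 'gripper_width': 91.02387009203343}
top {'fovy': 55.27456364815668, 'cx': 323.237638790794, 'cy': 241.23532059714805, 'pose': array([[ 2.66413506e-03,  9.92148946e-01, -1.25033480e-01,
         3.43803278e+02],
       [-9.99929452e-01,  4.09038854e-03,  1.11516337e-02,
        -4.66003693e+01],
       [ 1.15755171e-02,  1.24994950e-01,  9.92089850e-01,
         1.16828906e+03],
       [ 0.00000000e+00,  0.0000
[... 221 characters left out ...]
7403e+02],
       [-1.01171529e-01, -6.31759225e-01,  7.68534061e-01,
         8.11438923e+02],
       [-1.15314270e-02,  7.73190521e-01,  6.34068959e-01,
         8.33700659e+02],
       [ 0.00000000e+00,  0.00000000e+00,  0.00000000e+00,
         1.00000000e+00]])}
{'fovy': 67.90136816132971, 'cx': 320.6882379030917, 'cy': 240.25782289937405, 'hand_eye': array([[-6.29163307e-04,  9.59168681e-01,  2.82833953e-01,
         7.98622556e+01],
       [ 9.99999799e-01,  5.82169054e-04,  2.50199299e-04,
         2.72187215e-02],
       [ 7.53261566e-05,  2.82834053e-01, -9.59168855e-01,
        -1.70634388e+02],
       [ 0.00000000e+00,  0.00000000e+00,  0.00000000e+00,
         1.00000000e+00]])}
```

View pics/top0.png

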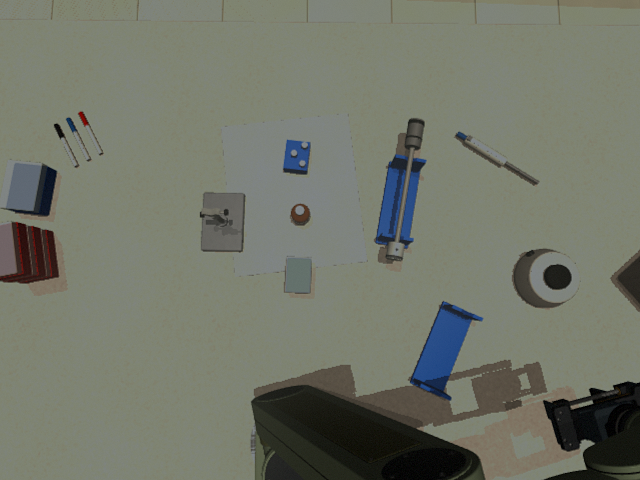

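View pics/side0.png

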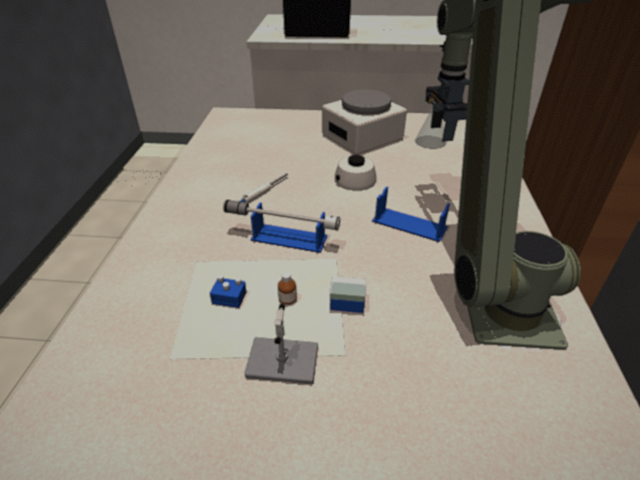

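The top view shows rack candidates at (400,200), which is blue and holds the boom, and at (445,350), which is empty and farther right. The tool at (497,158) is a boom look-alike. I choose the rack at (400,200), as it is farthest left and holds the boom (housing (415,133), counterweight (395,251)). The stand is at (222,222) and its jaw near (215,215). The bystanders are at (297,156), (300,214) and (298,275). Next is one close crop to check.

Run:
```python
import cv2,numpy as np
t=cv2.imread("pics/top0.png")
a=cv2.resize(t[110:270,365:435],None,fx=3.7,fy=3.7,interpolation=cv2.INTER_CUBIC)
b=cv2.resize(t[180:260,190:255],None,fx=7.4,fy=7.4,interpolation=cv2.INTER_CUBIC)
im=np.hstack([a,b]);print(a.shape,b.shape)
cv2.imwrite("pics/crop0.png",np.clip(im*1.5,0,255).astype(np.uint8))
```

```text
(592, 259, 3) (592, 481, 3)
```

View pics/crop0.png

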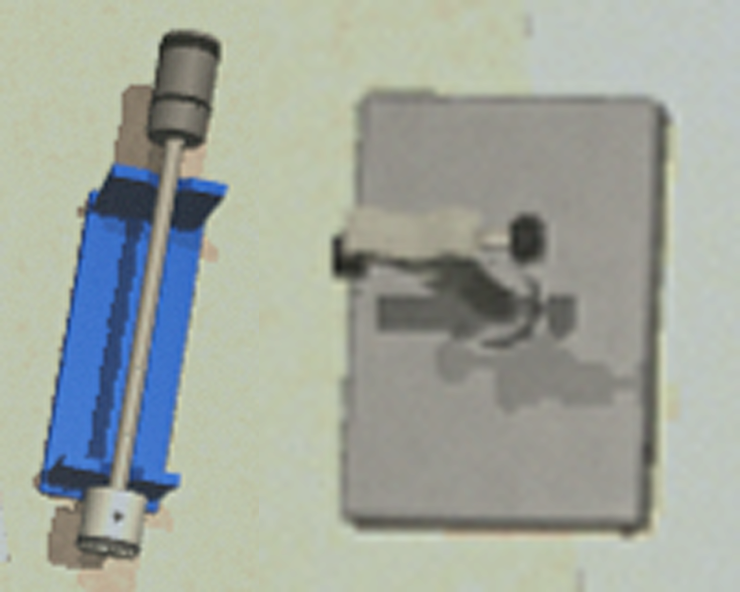

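The crop confirms the boom in the left rack, with the housing and its black bands up and the counterweight down. The stand's jaw runs up the image at crop (415,230) and the thumb screw points right at (527,238), so stand x is roughly world +x.

```bash
cat > h.py <<'E'
import numpy as np
from scipy.spatial.transform import Rotation as R
def ray(c,uv,T):
    f=240/np.tan(np.radians(c["fovy"]/2)); d=np.array([(uv[0]-c["cx"])/f,-(uv[1]-c["cy"])/f,-1.])
    return T[:3,3],T[:3,:3]@d
def onz(c,uv,z,T=None):
    o,d=ray(c,uv,c["pose"] if T is None else T); return o+d*(z-o[2])/d[2]
def proj(c,p,T=None):
    T=c["pose"] if T is None else T
    f=240/np.tan(np.radians(c["fovy"]/2)); q=T[:3,:3].T@(np.array(p)-T[:3,3]); return c["cx"]+f*q[0]/-q[2],c["cy"]+f*q[1]/q[2]
def wT(o,c):
    T=np.eye(4);q=o["tcp_rot"];T[:3,:3]=R.from_quat([q[1],q[2],q[3],q[0]]).as_matrix();T[:3,3]=o["position"];return T@c["hand_eye"]
E
python3 - <<'E'
from station import cams
from h import *
c=cams.read_camera("top")
A=lambda u,v:(365+u/3.7,110+v/3.7); B=lambda u,v:(190+(u-259)/7.4,180+v/7.4)
h=onz(c,A(175,142),85);w=onz(c,A(121,490),85);print("tube ends",h,w,np.linalg.norm(h-w),"mid",(h+w)/2,"yaw",np.arctan2(*(h-w)[1::-1]))
K=[onz(c,B(*p),18) for p in[(364,95),(658,100),(638,524),(347,520)]]
print(np.round(K,1),[np.linalg.norm(K[i]-K[i-1]) for i in range(4)],"ctr",np.mean(K,0))
print("yaw",np.arctan2(*(K[0]-K[3])[1::-1]),np.arctan2(*(K[1]-K[2])[1::-1]))
for p in[(415,215),(415,235),(415,255),(350,235),(480,240),(527,238)]: print(p,onz(c,B(*p),156)[:2])
s=cams.read_camera("side")
print("side proj of ctr,seat,mid",proj(s,np.mean(K,0)),proj(s,list(np.mean(K,0)[:2])+[150]),proj(s,(h+w)/2),proj(s,h),proj(s,w))
for n,p,z in[("tr",(297,150),56),("bot",(300,211),85),("tip",(298,272),64)]: print(n,onz(c,p,z))
E
```

```text
tube ends [ 710.56445073 -276.41030972   85.        ] [ 478.1842729  -236.47131706   85.        ] 235.78734101254213 mid [ 594.37436182 -256.44081339   85.        ] yaw -0.1702062808179998
[[612.2 245.1  18. ]
 [611.  143.7  18. ]
 [463.6 146.9  18. ]
 [464.6 245.7  18. ]] [np.float64(147.5894989342167), np.float64(101.39335413204934), np.float64(147.38744788611808), np.float64(98.76433768835136)] ctr [537.85117558 195.35423374  18.        ]
yaw -0.004006338879596452 -0.02183446533315229
(415, 215) [542.9886284  193.41212128]
(415, 235) [536.83897884 193.20813049]
(415, 255) [530.69850801 193.00444417]
(350, 235) [536.74324026 212.80565767]
(480, 240) [535.3984199  173.55449035]
(527, 238) [536.08201395 159.39260851]
side proj of ctr,seat,mid (np.float64(282.7984589007076), np.float64(356.3031667570563)) (np.float64(279.58168205920487), np.float64(315.75609003532384)) (np.float64(285.3056349044137), np.float64(214.29545097848734)) (np.float64(247.43144068918951), np.float64(208.55891225436608)) (np.float64(324.6686699825837), np.float64(220.2574939923055))
tr [714.27370458   7.30000287  56.        ]
bot [553.26397455  -2.78934496  85.        ]
tip [408.10422756   1.52793928  64.        ]
```

>>> {"fn": "play_rows", "kwargs": {
  "motion": [
    {"tx":0.04,"ty":-0.014,"tz":-0.002,"az":0.05,"claw":0},
    {"tx":0.08,"ty":-0.028,"tz":-0.004,"az":0.1,"claw":0},
    {"tx":0.12,"ty":-0.042,"tz":-0.006,"az":0.15,"claw":0},
    {"tx":0.16,"ty":-0.056,"tz":-0.006,"az":0.2,"claw":0},
    {"tx":0.2,"ty":-0.07,"tz":-0.006,"az":0.25,"claw":0},
    {"tx":0.24,"ty":-0.084,"tz":-0.006,"az":0.3,"claw":0},
    {"tx":0.28,"ty":-0.098,"tz":-0.006,"az":0.35,"claw":0},
    {"tx":0.32,"ty":-0.112,"tz":-0.006,"az":0.414,"claw":0}
  ]
}}

```text
invalid input
```

```bash
cat >> h.py <<'E'
def go(o,X,Y,Z,yaw):
    "tool-frame shift to a tool-down target"
    T=np.eye(4);q=o["tcp_rot"];M=R.from_quat([q[1],q[2],q[3],q[0]])
    D=R.from_matrix([[np.cos(yaw),np.sin(yaw),0],[np.sin(yaw),-np.cos(yaw),0],[0,0,-1]])
    t=M.inv().apply(np.array([X,Y,Z])-o["position"]);a=(M.inv()*D).as_rotvec()
    print("now",np.round(o["position"],1),"t",np.round(o["time"],2),"yaw",round(float(np.arctan2(*M.as_matrix()[1::-1,0])),4),"w",round(o["gripper_width"],1),"F",np.round(o["wrist_force"],2),"M",np.round(o["moment"],3))
    print("shift m",np.round(t/1000,4),"turn",np.round(a,4))
E
python3 -c "
from station import manip
from h import *
go(manip.get_obs(),594,-256,220,-.17)"
```

```text
now [ 138.8 -557.8  213.6] t 0.25 yaw 0.2438 w 91.3 F [0.78 0.27 0.47] M [ 0.036 -0.056  0.   ]
shift m [ 0.5146 -0.183  -0.0063] turn [-8.000e-04  1.000e-04  4.138e-01]
```

>>> {"fn": "play_rows", "kwargs": {
  "motion": [
    {"tx":0.04,"ty":-0.014,"tz":-0.002,"ax":0,"ay":0,"az":0.05,"claw":0},
    {"tx":0.08,"ty":-0.028,"tz":-0.004,"ax":0,"ay":0,"az":0.1,"claw":0},
    {"tx":0.12,"ty":-0.042,"tz":-0.006,"ax":0,"ay":0,"az":0.15,"claw":0},
    {"tx":0.16,"ty":-0.056,"tz":-0.006,"ax":0,"ay":0,"az":0.2,"claw":0},
    {"tx":0.2,"ty":-0.07,"tz":-0.006,"ax":0,"ay":0,"az":0.25,"claw":0},
    {"tx":0.24,"ty":-0.084,"tz":-0.006,"ax":0,"ay":0,"az":0.3,"claw":0},
    {"tx":0.28,"ty":-0.098,"tz":-0.006,"ax":0,"ay":0,"az":0.35,"claw":0},
    {"tx":0.32,"ty":-0.112,"tz":-0.006,"ax":0,"ay":0,"az":0.414,"claw":0}
  ]
}}

```text
time: 1.05
position: [423.5, -370.9, 220.0]
tcp_rot: [0.0, 0.996, -0.086, 0.0]
wrist_force: [-0.2, -0.3, 0.2]
gripper_width: 90.9
grip_force: 0.0
```

```bash
python3 -c "
from station import manip
from h import *
go(manip.get_obs(),594,-256,220,-.17)"
```

```text
now [ 423.5 -370.9  220. ] t 1.05 yaw -0.1726 w 90.9 F [-0.16 -0.32  0.25] M [-0.039 -0.001 -0.057]
shift m [ 1.482e-01 -1.425e-01 -1.000e-04] turn [ 0.0002 -0.     -0.0026]
```

>>> {"fn": "play_rows", "kwargs": {
  "motion": [
    {"tx":0.03,"ty":-0.0285,"tz":0,"ax":0,"ay":0,"az":0,"claw":0},
    {"tx":0.06,"ty":-0.057,"tz":0,"ax":0,"ay":0,"az":0,"claw":0},
    {"tx":0.09,"ty":-0.0855,"tz":0,"ax":0,"ay":0,"az":0,"claw":0},
    {"tx":0.12,"ty":-0.114,"tz":0,"ax":0,"ay":0,"az":0,"claw":0},
    {"tx":0.148,"ty":-0.142,"tz":0,"ax":0,"ay":0,"az":0,"claw":0},
    {"tx":0.148,"ty":-0.142,"tz":0,"ax":0,"ay":0,"az":0,"claw":0},
    {"tx":0.148,"ty":-0.142,"tz":0,"ax":0,"ay":0,"az":0,"claw":0},
    {"tx":0.148,"ty":-0.142,"tz":0,"ax":0,"ay":0,"az":0,"claw":0}
  ]
}}

```text
time: 1.85
position: [591.3, -257.8, 219.8]
tcp_rot: [0.0, 0.996, -0.085, -0.0]
wrist_force: [0.4, -0.1, 0.3]
gripper_width: 91.4
grip_force: 0.0
```

Run:
```python
from station import manip,cams
from h import *
import cv2
o=manip.get_obs();c=cams.read_camera("wrist");T=wT(o,c)
print(o["position"],o["tcp_rot"]);cv2.imwrite("pics/w1.png",c["frame"]);np.savez("w1.npz",T=T)
for k in(120,0,-120): print(k,proj(c,[594.4+k*np.cos(-.17),-256.4+k*np.sin(-.17),85],T))
```

```text
[ 591.32370768 -257.78867251  219.82773574] [ 1.85662761e-04  9.96354075e-01 -8.53131272e-02 -4.39105880e-04]
120 (np.float64(317.8753166836413), np.float64(78.19266312322958))
0 (np.float64(318.3784090976805), np.float64(226.03934200401113))
-120 (np.float64(318.78329988185175), np.float64(345.0269396673245))
```

View pics/w1.png

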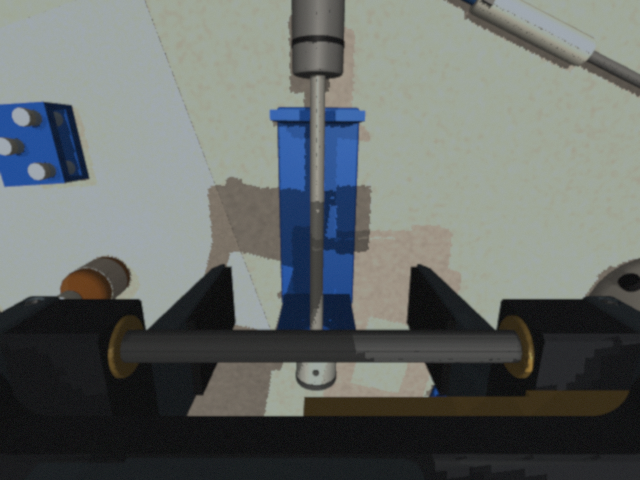

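>>> {"fn": "play_rows", "kwargs": {
  "motion": [
    {"tx":0.003,"ty":-0.0025,"tz":0.03,"ax":0,"ay":0,"az":0,"claw":0},
    {"tx":0.003,"ty":-0.0025,"tz":0.07,"ax":0,"ay":0,"az":0,"claw":0},
    {"tx":0.003,"ty":-0.0025,"tz":0.11,"ax":0,"ay":0,"az":0,"claw":0},
    {"tx":0.003,"ty":-0.0025,"tz":0.135,"ax":0,"ay":0,"az":0,"claw":0},
    {"tx":0.003,"ty":-0.0025,"tz":0.15,"ax":0,"ay":0,"az":0,"claw":0},
    {"tx":0.003,"ty":-0.0025,"tz":0.154,"ax":0,"ay":0,"az":0,"claw":0},
    {"tx":0.003,"ty":-0.0025,"tz":0.154,"ax":0,"ay":0,"az":0,"claw":0},
    {"tx":0.003,"ty":-0.0025,"tz":0.154,"ax":0,"ay":0,"az":0,"claw":0}
  ]
}}

```text
time: 2.7
position: [596.0, -256.1, 67.3]
tcp_rot: [0.0, 0.996, -0.085, 0.001]
wrist_force: [0.7, -0.2, -0.6]
gripper_width: 91.1
grip_force: 0.0
```

```bash
cat >> h.py <<'E'
def avg(n=12):
    from station import manip,cams
    F=[];M=[];P=[]
    for i in range(n):
        cams.read_camera("side");o=manip.get_obs();F.append(o["wrist_force"]);M.append(o["moment"]);P.append(o["position"])
    F,M=np.array(F),np.array(M)
    print("F",F.mean(0).round(3),"+-",(F.std(0)/n**.5).round(3),"M",M.mean(0).round(4),"+-",(M.std(0)/n**.5).round(4),"P",np.mean(P,0).round(2),"grip",o["grip_force"],"t",o["time"])
    return F.mean(0),M.mean(0)
E
python3 - <<'E'
from h import *
F,M=avg();np.savez("tare.npz",F=F,M=M)
from station import manip
go(manip.get_obs(),594.4,-256.4,66,-.17)
E
```

```text
F [-0.182  0.029  0.039] +- [0.12  0.096 0.105] M [ 0.0373  0.0315 -0.0125] +- [0.007  0.0112 0.0091] P [ 595.89 -255.43   66.64] grip 0.0 t 3.3
now [ 595.6 -255.2   65.9] t 3.3 yaw -0.1701 w 91.3 F [ 0.28 -0.18  0.15] M [ 0.051  0.015 -0.015]
shift m [-0.001   0.0014 -0.0001] turn [ 0.0001 -0.     -0.0001]
```

>>> {"fn": "play_rows", "kwargs": {
  "motion": [
    {"tx":0,"ty":0,"tz":0,"ax":0,"ay":0,"az":0,"claw":1},
    {"tx":0,"ty":0,"tz":0,"ax":0,"ay":0,"az":0,"claw":1},
    {"tx":0,"ty":0,"tz":0,"ax":0,"ay":0,"az":0,"claw":1},
    {"tx":0,"ty":0,"tz":0,"ax":0,"ay":0,"az":0,"claw":1},
    {"tx":0,"ty":0,"tz":0,"ax":0,"ay":0,"az":0,"claw":1},
    {"tx":0,"ty":0,"tz":0,"ax":0,"ay":0,"az":0,"claw":1},
    {"tx":0,"ty":0,"tz":-0.006,"ax":0,"ay":0,"az":0,"claw":1},
    {"tx":0,"ty":0,"tz":-0.012,"ax":0,"ay":0,"az":0,"claw":1}
  ],
  "grip_force": 50
}}

```text
time: 4.1
position: [595.6, -255.3, 78.3]
tcp_rot: [0.0, 0.996, -0.085, -0.0]
wrist_force: [0.6, 0.9, -0.3]
gripper_width: 30.3
grip_force: 0.0
```

Run:
```python
from h import *
avg(1);F,M=avg(16);t=np.load("tare.npz");f=F-t["F"];m=M-t["M"]
y=-.17;a=np.array([np.cos(y),np.sin(y)])
# r=s*a, M=r x F: Mx=ry*Fz, My=-rx*Fz
w=f[2];print("kg",-w/9.81,"r",-m[1]/w,m[0]/w,"s along mm",1000*(a@[-m[1]/w,m[0]/w]))
from station import manip
go(manip.get_obs(),594.4,-256.4,66,-.17)
```

```text
F [ 0.347 -0.929  0.704] +- [0. 0. 0.] M [ 0.0399  0.0219 -0.0257] +- [0. 0. 0.] P [ 596.4  -255.61   79.73] grip 0.0 t 4.15
F [0.191 1.924 2.555] +- [0.104 0.353 0.457] M [ 0.3546 -0.0137 -0.2112] +- [0.0513 0.0073 0.0256] P [ 595.86 -255.04   78.38] grip 50.00631630420685 t 4.95
kg -0.2565010677469272 r 0.017993673759866102 0.1261197833203717 s along mm -3.6029504474967142
now [ 595.8 -255.    78.2] t 4.95 yaw -0.1704 w 10.4 F [-0.    3.38  4.22] M [ 0.622 -0.033 -0.266]
shift m [-0.0011  0.0017  0.0122] turn [-0.0004 -0.0005 -0.0004]
```

>>> {"fn": "play_rows", "kwargs": {
  "motion": [
    {"tx":0,"ty":0,"tz":0,"ax":0,"ay":0,"az":0,"claw":0.6},
    {"tx":0,"ty":0,"tz":0,"ax":0,"ay":0,"az":0,"claw":0.6},
    {"tx":0,"ty":0,"tz":0,"ax":0,"ay":0,"az":0,"claw":0.6},
    {"tx":0,"ty":0,"tz":0,"ax":0,"ay":0,"az":0,"claw":0.6},
    {"tx":0,"ty":0.001,"tz":0.006,"ax":0,"ay":0,"az":0,"claw":0.6},
    {"tx":0,"ty":0.001,"tz":0.012,"ax":0,"ay":0,"az":0,"claw":0.6},
    {"tx":0,"ty":0.001,"tz":0.012,"ax":0,"ay":0,"az":0,"claw":0.6},
    {"tx":0,"ty":0.001,"tz":0.012,"ax":0,"ay":0,"az":0,"claw":0.6}
  ],
  "grip_force": 50
}}

```text
time: 5.75
position: [595.2, -256.2, 65.5]
tcp_rot: [-0.0, 0.996, -0.085, -0.0]
wrist_force: [-0.1, 0.1, 0.1]
gripper_width: 36.5
grip_force: 0.0
```

Run:
```python
from station import manip,cams
from h import *
import cv2
o=manip.get_obs();c=cams.read_camera("wrist");cv2.imwrite("pics/w2.png",c["frame"])
go(o,594.4,-256.4,66,-.17)
```

```text
now [ 595.2 -256.2   65.5] t 5.75 yaw -0.1702 w 36.5 F [-0.15  0.06  0.11] M [0.035 0.012 0.031]
shift m [-0.0007  0.0003 -0.0005] turn [-0.0001  0.0008 -0.0002]
```

View pics/w2.png

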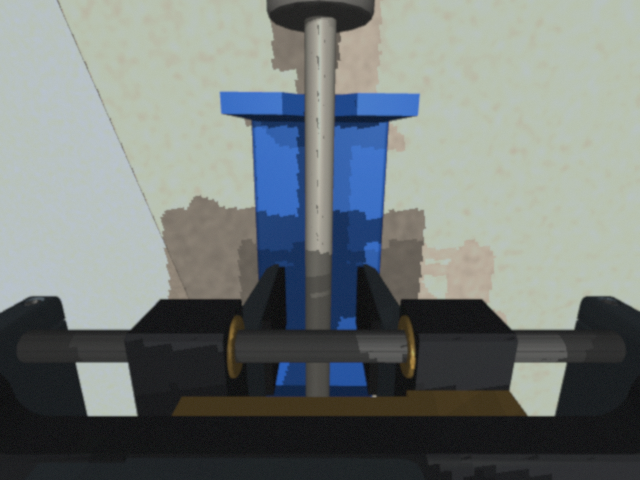

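The tube still lies in both notches at u≈318, centred between the fingers. I'll close and lift it a little to weigh it.

>>> {"fn": "play_rows", "kwargs": {
  "motion": [
    {"tx":0,"ty":0,"tz":0,"ax":0,"ay":0,"az":0,"claw":1},
    {"tx":0,"ty":0,"tz":0,"ax":0,"ay":0,"az":0,"claw":1},
    {"tx":0,"ty":0,"tz":0,"ax":0,"ay":0,"az":0,"claw":1},
    {"tx":0,"ty":0,"tz":0,"ax":0,"ay":0,"az":0,"claw":1},
    {"tx":0,"ty":0,"tz":0,"ax":0,"ay":0,"az":0,"claw":1},
    {"tx":0,"ty":0,"tz":-0.004,"ax":0,"ay":0,"az":0,"claw":1},
    {"tx":0,"ty":0,"tz":-0.008,"ax":0,"ay":0,"az":0,"claw":1},
    {"tx":0,"ty":0,"tz":-0.012,"ax":0,"ay":0,"az":0,"claw":1}
  ],
  "grip_force": 50
}}

```text
time: 6.6
position: [594.8, -256.6, 77.6]
tcp_rot: [0.0, 0.996, -0.085, -0.001]
wrist_force: [0.4, -0.4, -3.9]
gripper_width: 10.9
grip_force: 50.0
```

Run:
```python
from h import *
avg(3);F,M=avg(16);t=np.load("tare.npz");f=F-t["F"];m=M-t["M"]
y=-.17;a=np.array([np.cos(y),np.sin(y)])
w=f[2];print("kg",-w/9.81,"r",-m[1]/w,m[0]/w,"s along mm",1000*(a@[-m[1]/w,m[0]/w]))
from station import manip
go(manip.get_obs(),594.4,-256.4,66,-.17)
```

```text
F [ 0.413  0.31  -4.238] +- [0.122 0.221 0.36 ] M [ 0.0402  0.0856 -0.0154] +- [0.0272 0.0182 0.0039] P [ 595.45 -256.71   78.32] grip 49.997021555900574 t 6.75
F [ 0.091 -0.032 -4.411] +- [0.119 0.102 0.094] M [0.0717 0.1391 0.0032] +- [0.0065 0.0042 0.0061] P [ 595.34 -256.26   77.85] grip 49.997000098228455 t 7.55
kg 0.45366104110391 r 0.024166430139411776 -0.007736482572849846 s along mm 25.126941711178954
now [ 595.4 -256.3   77.9] t 7.55 yaw -0.1703 w 11.0 F [ 0.93 -0.23 -4.  ] M [ 0.048  0.137 -0.018]
shift m [-0.001   0.0003  0.0119] turn [ 0.0001  0.     -0.0003]
```

>>> {"fn": "play_rows", "kwargs": {
  "motion": [
    {"tx":0,"ty":0,"tz":0.006,"ax":0,"ay":0,"az":0,"claw":1},
    {"tx":0,"ty":0,"tz":0.012,"ax":0,"ay":0,"az":0,"claw":1},
    {"tx":0,"ty":0,"tz":0.0125,"ax":0,"ay":0,"az":0,"claw":0.75},
    {"tx":0,"ty":0,"tz":0.0125,"ax":0,"ay":0,"az":0,"claw":0.75},
    {"tx":0,"ty":0,"tz":0.0125,"ax":0,"ay":0,"az":0,"claw":0.75},
    {"tx":-0.01,"ty":0,"tz":0.0125,"ax":0,"ay":0,"az":0,"claw":0.75},
    {"tx":-0.02,"ty":0,"tz":0.0125,"ax":0,"ay":0,"az":0,"claw":0.75},
    {"tx":-0.02,"ty":0,"tz":0.0125,"ax":0,"ay":0,"az":0,"claw":0.75}
  ],
  "grip_force": 60
}}

```text
time: 8.35
position: [573.7, -252.4, 65.4]
tcp_rot: [-0.0, 0.996, -0.085, -0.001]
wrist_force: [-0.6, 0.5, -0.2]
gripper_width: 23.3
grip_force: 0.0
```

Run:
```python
from h import *
F,M=avg(12);t=np.load("tare.npz");print(M-t["M"]);np.savez("tare.npz",F=(F+t["F"])/2,M=(M+t["M"])/2)
```

```text
F [ 0.281 -0.008  0.131] +- [0.105 0.144 0.108] M [0.0325 0.0152 0.0175] +- [0.0068 0.0063 0.0106] P [ 575.77 -252.9    65.52] grip 0.0 t 8.95
[-0.00475441 -0.01630774  0.02999809]
```

>>> {"fn": "play_rows", "kwargs": {
  "motion": [
    {"tx":0,"ty":0,"tz":0,"ax":0,"ay":0,"az":0,"claw":1},
    {"tx":0,"ty":0,"tz":0,"ax":0,"ay":0,"az":0,"claw":1},
    {"tx":0,"ty":0,"tz":0,"ax":0,"ay":0,"az":0,"claw":1},
    {"tx":0,"ty":0,"tz":0,"ax":0,"ay":0,"az":0,"claw":1},
    {"tx":0,"ty":0,"tz":-0.005,"ax":0,"ay":0,"az":0,"claw":1},
    {"tx":0,"ty":0,"tz":-0.02,"ax":0,"ay":0,"az":0,"claw":1},
    {"tx":0,"ty":0,"tz":-0.05,"ax":0,"ay":0,"az":0,"claw":1},
    {"tx":0,"ty":0,"tz":-0.08,"ax":0,"ay":0,"az":0,"claw":1}
  ],
  "grip_force": 60
}}

```text
time: 9.75
position: [574.2, -253.0, 144.8]
tcp_rot: [-0.0, 0.996, -0.085, -0.002]
wrist_force: [0.1, -0.2, -3.6]
gripper_width: 10.6
grip_force: 60.0
```

```bash
cat >> h.py <<'E'
def bal(y,n=16):
    F,M=avg(n);t=np.load("tare.npz");f=F-t["F"];m=M-t["M"];a=np.array([np.cos(y),np.sin(y)])
    w=f[2];print("kg",-w/9.81,"s along mm",1000*(a@[-m[1]/w,m[0]/w]),"with 0.453kg:",1000*(a@[-m[1],m[0]])/-4.44)
E
python3 - <<'E'
from h import *
from station import manip
avg(2);bal(-.17)
go(manip.get_obs(),538,195,230,-.012)
E
```

```text
F [ 1.45  -0.009 -1.551] +- [0.221 0.035 1.656] M [-0.0591 -0.0042 -0.0042] +- [0.0139 0.092  0.0039] P [ 577.64 -254.43  150.26] grip 59.99592125415802 t 9.85
F [-0.141 -0.108 -4.602] +- [0.106 0.14  0.142] M [0.0817 0.2375 0.0066] +- [0.0078 0.0092 0.0105] P [ 575.15 -252.72  144.45] grip 59.99594271183014 t 10.65
kg 0.47777921299033976 s along mm 46.72416899385805 with 0.453kg: 49.323612145072936
now [ 575.8 -252.8  145.5] t 10.65 yaw -0.1702 w 10.4 F [ 0.03  0.25 -3.82] M [0.079 0.206 0.051]
shift m [-0.113  -0.435  -0.0846] turn [ 1.000e-04 -1.000e-04 -1.582e-01]
```

>>> {"fn": "play_rows", "kwargs": {
  "motion": [
    {"tx":-0.006,"ty":-0.015,"tz":-0.02,"ax":0,"ay":0,"az":-0.02,"claw":1},
    {"tx":-0.016,"ty":-0.042,"tz":-0.04,"ax":0,"ay":0,"az":-0.04,"claw":1},
    {"tx":-0.03,"ty":-0.077,"tz":-0.06,"ax":0,"ay":0,"az":-0.06,"claw":1},
    {"tx":-0.044,"ty":-0.112,"tz":-0.08,"ax":0,"ay":0,"az":-0.08,"claw":1},
    {"tx":-0.058,"ty":-0.148,"tz":-0.085,"ax":0,"ay":0,"az":-0.1,"claw":1},
    {"tx":-0.072,"ty":-0.184,"tz":-0.085,"ax":0,"ay":0,"az":-0.12,"claw":1},
    {"tx":-0.086,"ty":-0.22,"tz":-0.085,"ax":0,"ay":0,"az":-0.14,"claw":1},
    {"tx":-0.1,"ty":-0.256,"tz":-0.085,"ax":0,"ay":0,"az":-0.158,"claw":1}
  ],
  "grip_force": 60
}}

```text
time: 11.45
position: [520.0, 17.9, 230.9]
tcp_rot: [-0.0, 1.0, -0.006, 0.0]
wrist_force: [1.1, -0.3, -4.7]
gripper_width: 10.8
grip_force: 60.0
```

```bash
python3 -c "
from station import manip
from h import *
go(manip.get_obs(),495,140,230,-.012)"
```

```text
now [520.   17.9 230.9] t 11.45 yaw -0.0117 w 10.8 F [ 1.13 -0.27 -4.7 ] M [0.043 0.188 0.023]
shift m [-0.0264 -0.1218  0.0009] turn [-0.0001 -0.001   0.0003]
```

>>> {"fn": "play_rows", "kwargs": {
  "motion": [
    {"tx":-0.008,"ty":-0.036,"tz":0,"ax":0,"ay":0,"az":0,"claw":1},
    {"tx":-0.015,"ty":-0.07,"tz":0,"ax":0,"ay":0,"az":0,"claw":1},
    {"tx":-0.021,"ty":-0.1,"tz":0,"ax":0,"ay":0,"az":0,"claw":1},
    {"tx":-0.026,"ty":-0.118,"tz":0,"ax":0,"ay":0,"az":0,"claw":1},
    {"tx":-0.026,"ty":-0.122,"tz":0,"ax":0,"ay":0,"az":0,"claw":1},
    {"tx":-0.026,"ty":-0.122,"tz":0,"ax":0,"ay":0,"az":0,"claw":1},
    {"tx":-0.026,"ty":-0.122,"tz":0,"ax":0,"ay":0,"az":0,"claw":1},
    {"tx":-0.026,"ty":-0.122,"tz":0,"ax":0,"ay":0,"az":0,"claw":1}
  ],
  "grip_force": 60
}}

```text
time: 12.25
position: [496.2, 137.8, 230.4]
tcp_rot: [0.0, 1.0, -0.007, 0.0]
wrist_force: [-0.9, -0.0, -4.4]
gripper_width: 11.1
grip_force: 60.0
```

Run:
```python
from station import manip,cams
from h import *
import cv2
avg(2);P=[]
for i in range(5): P.append(manip.get_obs()["position"]);c=cams.read_camera("wrist")
o=manip.get_obs();o["position"]=np.mean(P,0);T=wT(o,c);print(o["position"],o["tcp_rot"]);np.savez("w3.npz",T=T);cv2.imwrite("pics/w3.png",c["frame"])
cv2.imwrite("pics/side3.png",cams.read_camera("side")["frame"])
print("seat proj",proj(c,[537,194,150],T)); bal(-.012,12)
```

```text
F [ 0.045 -0.249 -4.573] +- [0.228 0.068 0.1  ] M [-0.0059  0.255   0.0362] +- [0.016  0.0368 0.0106] P [496.24 137.83 230.41] grip 59.997079968452454 t 12.35
[496.16332268 138.11061759 230.40464506] [ 5.45330340e-05  9.99979919e-01 -6.33700049e-03  1.74949817e-05]
seat proj (np.float64(240.80568619360704), np.float64(193.8121087272568))
F [-0.1    0.143 -4.598] +- [0.128 0.153 0.078] M [0.0157 0.2182 0.0033] +- [0.0087 0.0074 0.0091] P [496.01 138.72 230.42] grip 59.99712646007538 t 13.25
kg 0.4773382605399109 s along mm 41.546019039062585 with 0.453kg: 43.816905125484986
```

View pics/w3.png

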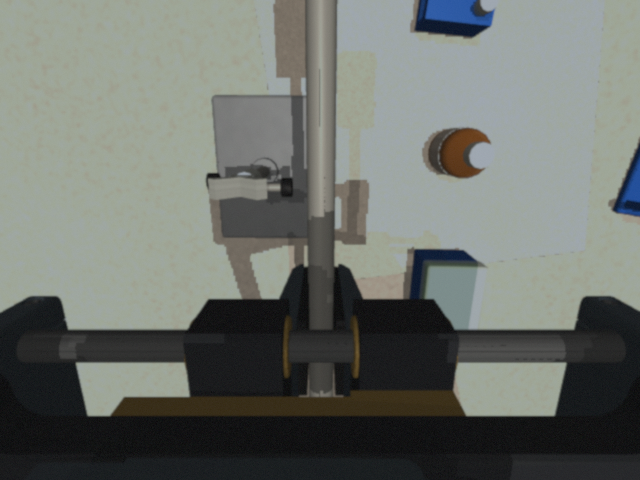

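The jaw shows at about (240,188), against a predicted (241,194). The boom is straight in the grip. I'll crop close on the jaw.

Run:
```python
import cv2,numpy as np
w=cv2.imread("pics/w3.png")[85:250,195:315]
s=cv2.imread("pics/side3.png")
ys=s[200:385,190:400]
a=cv2.resize(w,None,fx=3.2,fy=3.2,interpolation=cv2.INTER_CUBIC);b=cv2.resize(ys,None,fx=1.9,fy=1.9,interpolation=cv2.INTER_CUBIC)
im=np.zeros((530,800,3),np.uint8);im[:a.shape[0],:a.shape[1]]=a;im[:b.shape[0],390:390+b.shape[1]]=b
cv2.imwrite("pics/crop3.png",np.clip(im*1.3,0,255).astype(np.uint8))
```

```text
(no output)
```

View pics/crop3.png

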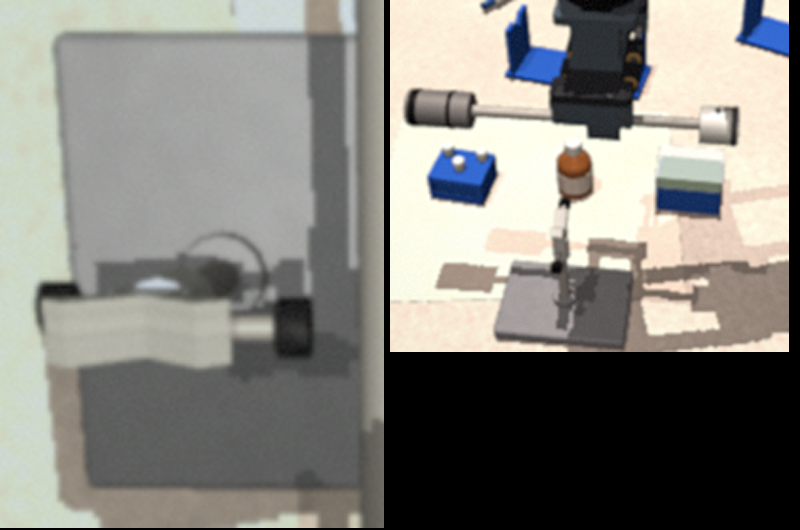

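Run:
```python
from station import manip,cams
from h import *
c=cams.read_camera("wrist");T=np.load("w3.npz")["T"]
W=lambda u,v:(195+u/3.2,85+v/3.2)
for n,p,z in[("base TL",(60,37),18),("base BL",(90,485),18),("jaw up",(140,298),153),("jaw low",(140,360),153),("jaw L",(45,330),156),("jaw R",(232,330),156),("groove",(150,325),146),("screwR",(312,328),150),("screwL",(275,328),150),("capL",(40,300),150)]:
    print(n,onz(c,W(*p),z,T).round(1))
# tube axis check: at z=249
for v in(40,200): print("tube",onz(c,(320.5,v),249.5,T).round(1))
```

```text
base TL [614.5 243.6  18. ]
base BL [468.8 247.4  18. ]
jaw up [548.3 193.9 153. ]
jaw low [534.9 195.  153. ]
jaw L [542.1 214.1 156. ]
jaw R [541.6 174.  156. ]
groove [541.6 193.7 146. ]
screwR [541.  157.3 150. ]
screwL [541.1 165.4 150. ]
capL [547.9 216.5 150. ]
tube [610.7 136.6 249.5]
tube [549.4 137.4 249.5]
```

>>> {"fn": "play_rows", "kwargs": {
  "motion": [
    {"tx":-0.001,"ty":-0.015,"tz":0,"ax":0,"ay":0,"az":0.004,"claw":1},
    {"tx":-0.002,"ty":-0.035,"tz":0,"ax":0,"ay":0,"az":0.004,"claw":1},
    {"tx":-0.002,"ty":-0.05,"tz":0.01,"ax":0,"ay":0,"az":0.004,"claw":1},
    {"tx":-0.002,"ty":-0.056,"tz":0.03,"ax":0,"ay":0,"az":0.004,"claw":1},
    {"tx":-0.002,"ty":-0.056,"tz":0.05,"ax":0,"ay":0,"az":0.004,"claw":1},
    {"tx":-0.002,"ty":-0.056,"tz":0.067,"ax":0,"ay":0,"az":0.004,"claw":1},
    {"tx":-0.002,"ty":-0.056,"tz":0.075,"ax":0,"ay":0,"az":0.004,"claw":1},
    {"tx":-0.002,"ty":-0.056,"tz":0.075,"ax":0,"ay":0,"az":0.004,"claw":1}
  ],
  "grip_force": 60
}}

```text
time: 14.1
position: [493.8, 194.5, 153.9]
tcp_rot: [0.001, 1.0, -0.008, -0.002]
wrist_force: [-0.7, -0.1, -4.3]
gripper_width: 11.1
grip_force: 60.0
```

Run:
```python
from station import manip,cams
from h import *
import cv2
avg(2);bal(-.016,22)
o=manip.get_obs();go(o,494.5,194.7,140,-.016)
c=cams.read_camera("wrist");T=wT(o,c);cv2.imwrite("pics/w4.png",c["frame"]);np.savez("w4.npz",T=T);print(proj(c,[540.5,194,150],T))
cv2.imwrite("pics/side4.png",cams.read_camera("side")["frame"])
```

```text
F [ 0.058 -0.108 -4.325] +- [0.123 0.231 0.088] M [0.0531 0.2258 0.0205] +- [0.0114 0.0241 0.0015] P [494.91 194.83 155.42] grip 59.9973464012146 t 14.2
F [ 0.037 -0.044 -4.61 ] +- [0.119 0.085 0.116] M [ 0.0184  0.2313 -0.003 ] +- [0.0062 0.0085 0.0072] P [494.88 194.77 155.71] grip 59.997371435165405 t 15.3
kg 0.4786510338684034 s along mm 44.21556586905844 with 0.453kg: 46.76061625290898
now [494.7 194.7 155.4] t 15.3 yaw -0.0162 w 10.9 F [ 0.29 -0.44 -3.97] M [0.056 0.225 0.014]
shift m [-0.0002  0.      0.0154] turn [ 0.0001  0.     -0.0002]
(np.float64(320.46747772699683), np.float64(206.053261460733))
```

>>> {"fn": "play_rows", "kwargs": {
  "motion": [
    {"tx":0,"ty":0,"tz":0.006,"ax":0,"ay":0,"az":0,"claw":1},
    {"tx":0,"ty":0,"tz":0.012,"ax":0,"ay":0,"az":0,"claw":1},
    {"tx":0,"ty":0,"tz":0.017,"ax":0,"ay":0,"az":0,"claw":1},
    {"tx":0,"ty":0,"tz":0.019,"ax":0,"ay":0,"az":0,"claw":1},
    {"tx":0,"ty":0,"tz":0.02,"ax":0,"ay":0,"az":0,"claw":1},
    {"tx":0,"ty":0,"tz":0.021,"ax":0,"ay":0,"az":0,"claw":1},
    {"tx":0,"ty":0,"tz":0.022,"ax":0,"ay":0,"az":0,"claw":1},
    {"tx":0,"ty":0,"tz":0.022,"ax":0,"ay":0,"az":0,"claw":1}
  ],
  "grip_force": 60
}}

```text
time: 16.2
position: [494.9, 194.8, 133.5]
tcp_rot: [-0.0, 1.0, -0.008, 0.0]
wrist_force: [0.3, 0.0, -4.2]
gripper_width: 11.0
grip_force: 60.0
```

Run:
```python
from h import *
avg(6)
```

```text
F [ 0.462 -0.375 -4.213] +- [0.204 0.158 0.276] M [0.0413 0.1897 0.0129] +- [0.0091 0.0109 0.0071] P [494.82 194.78 133.56] grip 59.99721944332123 t 16.5
```

>>> {"fn": "play_rows", "kwargs": {
  "motion": [
    {"tx":0,"ty":0,"tz":0.0005,"ax":0,"ay":0,"az":0,"claw":1},
    {"tx":0,"ty":0,"tz":0.001,"ax":0,"ay":0,"az":0,"claw":1},
    {"tx":0,"ty":0,"tz":0.0015,"ax":0,"ay":0,"az":0,"claw":1},
    {"tx":0,"ty":0,"tz":0.002,"ax":0,"ay":0,"az":0,"claw":1},
    {"tx":0,"ty":0,"tz":0.0025,"ax":0,"ay":0,"az":0,"claw":1},
    {"tx":0,"ty":0,"tz":0.0025,"ax":0,"ay":0,"az":0,"claw":1},
    {"tx":0,"ty":0,"tz":0.0025,"ax":0,"ay":0,"az":0,"claw":1},
    {"tx":0,"ty":0,"tz":0.0025,"ax":0,"ay":0,"az":0,"claw":1}
  ],
  "grip_force": 60
}}

```text
time: 17.3
position: [495.2, 195.3, 131.7]
tcp_rot: [-0.001, 1.0, -0.008, 0.001]
wrist_force: [-1.0, 2.6, 4.3]
gripper_width: 10.8
grip_force: 60.0
```

Run:
```python
from h import *
avg(6)
```

```text
F [-2.364  2.994  5.517] +- [0.193 0.272 0.225] M [0.4981 0.1694 0.1577] +- [0.0121 0.0125 0.0079] P [495.23 195.31 131.71] grip 60.00854194164276 t 17.6
```

>>> {"fn": "play_rows", "kwargs": {
  "motion": [
    {"tx":0,"ty":-0.0005,"tz":-0.0005,"ax":0,"ay":0,"az":0,"claw":1},
    {"tx":0,"ty":-0.001,"tz":-0.0005,"ax":0,"ay":0,"az":0,"claw":1},
    {"tx":0,"ty":-0.0015,"tz":-0.0005,"ax":0,"ay":0,"az":0,"claw":1},
    {"tx":0,"ty":-0.0015,"tz":-0.0005,"ax":0,"ay":0,"az":0,"claw":1},
    {"tx":0,"ty":-0.0015,"tz":-0.0005,"ax":0,"ay":0,"az":0,"claw":1},
    {"tx":0,"ty":-0.0015,"tz":-0.0005,"ax":0,"ay":0,"az":0,"claw":1},
    {"tx":0,"ty":-0.0015,"tz":-0.0005,"ax":0,"ay":0,"az":0,"claw":1},
    {"tx":0,"ty":-0.0015,"tz":-0.0005,"ax":0,"ay":0,"az":0,"claw":1}
  ],
  "grip_force": 60
}}

```text
time: 18.4
position: [495.0, 196.3, 131.3]
tcp_rot: [-0.0, 1.0, -0.008, 0.0]
wrist_force: [2.5, 2.7, -0.1]
gripper_width: 10.7
grip_force: 60.0
```

Run:
```python
from h import *
avg(6)
```

```text
F [ 2.964  2.532 -0.239] +- [0.195 0.283 0.169] M [ 0.3851 -0.4053  0.1132] +- [0.0134 0.0094 0.0118] P [494.91 196.34 131.34] grip 60.00659644603729 t 18.7
```

>>> {"fn": "play_rows", "kwargs": {
  "motion": [
    {"tx":0,"ty":-0.0005,"tz":0,"ax":0,"ay":0,"az":0,"claw":1},
    {"tx":0,"ty":-0.001,"tz":0,"ax":0,"ay":0,"az":0,"claw":1},
    {"tx":0,"ty":-0.0015,"tz":0,"ax":0,"ay":0,"az":0,"claw":1},
    {"tx":0,"ty":-0.002,"tz":0,"ax":0,"ay":0,"az":0,"claw":1},
    {"tx":0,"ty":-0.002,"tz":0,"ax":0,"ay":0,"az":0,"claw":1},
    {"tx":0,"ty":-0.002,"tz":0.0005,"ax":0,"ay":0,"az":0,"claw":1},
    {"tx":0,"ty":-0.002,"tz":0.0005,"ax":0,"ay":0,"az":0,"claw":1},
    {"tx":0,"ty":-0.002,"tz":0.0005,"ax":0,"ay":0,"az":0,"claw":1}
  ],
  "grip_force": 60
}}

```text
time: 19.5
position: [493.8, 197.6, 130.7]
tcp_rot: [0.001, 1.0, -0.008, -0.001]
wrist_force: [-2.3, -2.5, -0.5]
gripper_width: 10.4
grip_force: 60.0
```

Run:
```python
from h import *
avg(6)
```

```text
F [-3.141 -3.527 -0.422] +- [0.161 0.117 0.136] M [-0.6458  0.6113 -0.1616] +- [0.0275 0.0149 0.0103] P [493.82 197.64 130.66] grip 59.99440312385559 t 19.8
```

>>> {"fn": "play_rows", "kwargs": {
  "motion": [
    {"tx":0.0005,"ty":0.0008,"tz":0,"ax":0,"ay":0,"az":0,"claw":1},
    {"tx":0.0005,"ty":0.0008,"tz":0,"ax":0,"ay":0,"az":0,"claw":1},
    {"tx":0.0005,"ty":0.0008,"tz":0,"ax":0,"ay":0,"az":0,"claw":0.8},
    {"tx":0.0005,"ty":0.0008,"tz":0,"ax":0,"ay":0,"az":0,"claw":0.8},
    {"tx":0.0005,"ty":0.0008,"tz":0,"ax":0,"ay":0,"az":0,"claw":0.8},
    {"tx":0.0005,"ty":0.0008,"tz":0,"ax":0,"ay":0,"az":0,"claw":1},
    {"tx":0.0005,"ty":0.0008,"tz":0,"ax":0,"ay":0,"az":0,"claw":1},
    {"tx":0.0005,"ty":0.0008,"tz":0,"ax":0,"ay":0,"az":0,"claw":1}
  ],
  "grip_force": 25
}}

```text
time: 20.6
position: [495.8, 197.5, 131.2]
tcp_rot: [-0.0, 1.0, -0.008, 0.001]
wrist_force: [0.8, -0.5, 0.8]
gripper_width: 11.3
grip_force: 25.0
```

Run:
```python
from h import *
from station import manip,cams
import cv2
avg(3);a=cv2.imread("pics/side4.png");b=cams.read_camera("side")["frame"];cv2.imwrite("pics/side5.png",b)
im=np.vstack([a[225:345,180:400],b[235:355,180:400]]);cv2.imwrite("pics/cmp5.png",cv2.resize(im,None,fx=2.4,fy=2.4,interpolation=cv2.INTER_CUBIC))
go(manip.get_obs(),494,197,131,-.016)
```

```text
F [ 1.456 -0.681  0.672] +- [0.272 0.223 0.259] M [-0.105  -0.2614 -0.0451] +- [0.0199 0.0163 0.0163] P [495.85 197.46 131.18] grip 24.997031092643738 t 20.75
now [495.8 197.5 131.2] t 20.8 yaw -0.0162 w 11.1 F [ 2.73 -1.72  0.04] M [-0.075 -0.313 -0.085]
shift m [-0.0018  0.0005  0.0001] turn [-0.0002 -0.0014 -0.0002]
```

View pics/cmp5.png

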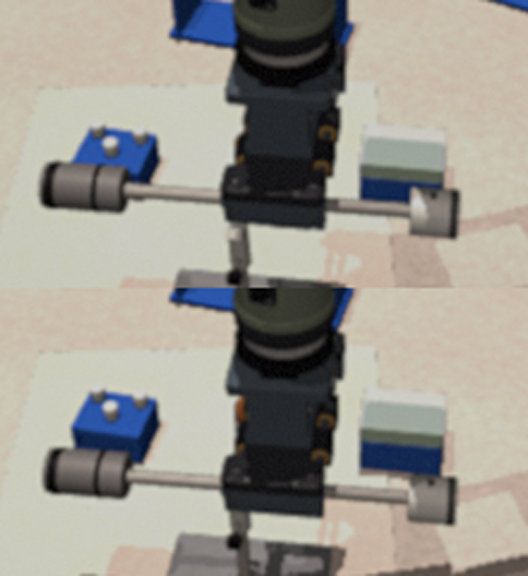

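The slope is 0.067 held level (top) and 0.060 after the brief release (bottom), so no visible tipping. Next I'll release for longer and track both ends numerically.

>>> {"fn": "play_rows", "kwargs": {
  "motion": [
    {"tx":0,"ty":0.0005,"tz":0,"ax":0,"ay":0,"az":0,"claw":0.78},
    {"tx":0,"ty":0.0005,"tz":0,"ax":0,"ay":0,"az":0,"claw":0.78},
    {"tx":0,"ty":0.0005,"tz":0,"ax":0,"ay":0,"az":0,"claw":0.78},
    {"tx":0,"ty":0.0005,"tz":0,"ax":0,"ay":0,"az":0,"claw":0.78},
    {"tx":0,"ty":0.0005,"tz":0,"ax":0,"ay":0,"az":0,"claw":0.78},
    {"tx":0,"ty":0.0005,"tz":0,"ax":0,"ay":0,"az":0,"claw":1},
    {"tx":0,"ty":0.0005,"tz":0,"ax":0,"ay":0,"az":0,"claw":1},
    {"tx":0,"ty":0.0005,"tz":0,"ax":0,"ay":0,"az":0,"claw":1}
  ],
  "grip_force": 25
}}

```text
time: 21.6
position: [495.2, 197.2, 130.9]
tcp_rot: [-0.0, 1.0, -0.008, 0.0]
wrist_force: [-1.3, 1.6, -0.8]
gripper_width: 11.5
grip_force: 25.0
```

```bash
cat >> h.py <<'E'
def tilt(ref="pics/side5.png"):
    "sub-pixel shift of the two ends against a reference side picture"
    import cv2
    from station import cams
    a=cv2.imread(ref,0);b=cams.read_camera("side")["frame"];b=cv2.cvtColor(b,cv2.COLOR_BGR2GRAY);out=[]
    for (u0,v0,u1,v1) in[(196,420//1-0,0,0)] if 0 else [(197,298,236,326),(348,306,373,338)]:
        t=cv2.resize(a[v0:v1,u0:u1],None,fx=8,fy=8,interpolation=cv2.INTER_CUBIC)
        s=cv2.resize(b[v0-12:v1+12,u0-12:u1+12],None,fx=8,fy=8,interpolation=cv2.INTER_CUBIC)
        r=cv2.matchTemplate(s,t,cv2.TM_CCOEFF_NORMED);_,m,_,l=cv2.minMaxLoc(r);out.append((l[0]/8-12,l[1]/8-12,round(m,3)))
    print("housing (du,dv,score)",out[0],"cw",out[1])
E
python3 - <<'E'
from h import *
from station import manip
avg(3);tilt();tilt("pics/side5.png")
go(manip.get_obs(),494,197,131,-.016)
E
```

```text
F [-0.12   1.95  -0.181] +- [0.202 0.284 0.251] M [0.3109 0.0449 0.1276] +- [0.0064 0.0163 0.0121] P [495.21 197.2  130.93] grip 25.00495970249176 t 21.75
housing (du,dv,score) (-0.125, 0.375, 0.997) cw (0.0, -0.5, 0.997)
housing (du,dv,score) (-0.125, 0.375, 0.997) cw (0.0, -0.5, 0.997)
now [495.2 197.2 130.9] t 21.85 yaw -0.0162 w 11.3 F [ 0.26  2.52 -0.28] M [0.383 0.074 0.116]
shift m [-0.0012  0.0002 -0.0001] turn [-0.0003  0.     -0.0002]
```

>>> {"fn": "play_rows", "kwargs": {
  "motion": [
    {"tx":0,"ty":0,"tz":0,"ax":0,"ay":0,"az":0,"claw":0.74},
    {"tx":0,"ty":0,"tz":0,"ax":0,"ay":0,"az":0,"claw":0.74},
    {"tx":0,"ty":0,"tz":0,"ax":0,"ay":0,"az":0,"claw":0.74},
    {"tx":0,"ty":0,"tz":0,"ax":0,"ay":0,"az":0,"claw":0.74},
    {"tx":0,"ty":0,"tz":0,"ax":0,"ay":0,"az":0,"claw":0.74},
    {"tx":0,"ty":0,"tz":0,"ax":0,"ay":0,"az":0,"claw":0.74},
    {"tx":0,"ty":0,"tz":0,"ax":0,"ay":0,"az":0,"claw":0.74},
    {"tx":0,"ty":0,"tz":0,"ax":0,"ay":0,"az":0,"claw":0.74}
  ],
  "grip_force": 25
}}

```text
time: 22.65
position: [495.2, 196.9, 130.9]
tcp_rot: [0.0, 1.0, -0.008, 0.0]
wrist_force: [-0.7, 0.0, 0.3]
gripper_width: 23.5
grip_force: 0.0
```

Run:
```python
from h import *
from station import manip
tilt();avg(2);tilt();tilt("pics/side5.png")
go(manip.get_obs(),494,197,131,-.016)
```

```text
housing (du,dv,score) (-0.125, 0.625, 0.996) cw (0.0, -0.75, 0.995)
F [ 0.193 -0.082 -0.283] +- [0.156 0.071 0.265] M [0.0298 0.0539 0.0077] +- [0.0057 0.016  0.009 ] P [495.23 196.91 130.92] grip 0.0 t 22.8
housing (du,dv,score) (-0.125, 0.625, 0.996) cw (0.0, -0.75, 0.995)
housing (du,dv,score) (-0.125, 0.625, 0.996) cw (0.0, -0.75, 0.995)
now [495.3 196.9 130.9] t 22.9 yaw -0.0162 w 23.7 F [-0.53 -0.3   0.18] M [-0.022  0.016  0.009]
shift m [-0.0013 -0.0001 -0.0001] turn [ 0.0001 -0.0001 -0.0002]
```

The boom is released, steady and level (change under 0.01 rad). I'll withdraw straight up.

>>> {"fn": "play_rows", "kwargs": {
  "motion": [
    {"tx":0,"ty":0,"tz":0,"ax":0,"ay":0,"az":0,"claw":0.6},
    {"tx":0,"ty":0,"tz":0,"ax":0,"ay":0,"az":0,"claw":0.6},
    {"tx":0,"ty":0,"tz":-0.003,"ax":0,"ay":0,"az":0,"claw":0.6},
    {"tx":0,"ty":0,"tz":-0.012,"ax":0,"ay":0,"az":0,"claw":0.6},
    {"tx":0,"ty":0,"tz":-0.03,"ax":0,"ay":0,"az":0,"claw":0.6},
    {"tx":0,"ty":0,"tz":-0.06,"ax":0,"ay":0,"az":0,"claw":0.6},
    {"tx":0,"ty":0,"tz":-0.09,"ax":0,"ay":0,"az":0,"claw":0.6},
    {"tx":0,"ty":0,"tz":-0.1,"ax":0,"ay":0,"az":0,"claw":0.6}
  ],
  "grip_force": 25
}}

```text
time: 23.7
position: [496.9, 197.5, 234.8]
tcp_rot: [-0.001, 1.0, -0.008, 0.003]
wrist_force: [0.8, 0.1, -0.1]
gripper_width: 36.5
grip_force: 0.0
```

Run:
```python
from h import *
from station import cams
import cv2
tilt();tilt();cv2.imwrite("pics/end.png",cams.read_camera("side")["frame"][150:400,120:450])
```

```text
housing (du,dv,score) (-0.125, 0.625, 0.996) cw (0.25, -1.0, 0.858)
housing (du,dv,score) (-0.125, 0.625, 0.996) cw (0.25, -1.0, 0.858)
```

View pics/end.png

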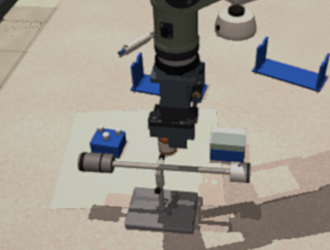

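The boom rests level in the jaw alone, from the housing at (95,162) to the counterweight at (240,172). The gripper is clear and the bystanders are in place.

```bash
python3 -c "
from station import manip
print(manip.job_done())"
```

```text
the job is handed in; nothing more can be done
None
```

I handed the job in at about 24 s: the boom is balanced level in the stand's jaw with the gripper clear, and the bystanders look undisturbed in the last picture; the judging result was not shown.

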